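# Lock a carving turntable's spindle and hold its preload collar on the flat

### The job

Take the bare spindle of the carving turntable and turn it until its flat faces away from the slotted keeper, which brings the gap between the two lugs into line with the keeper's slot; then slide the flat locking key edgewise down into the slot, its nose between the lugs, and let go of it. Next slip the flanged collar onto the spindle with its set screw on the flat, push it down against the spring as far as it goes, and finish while still holding it pressed down there, so that a workmate can tighten the screw. Leave the hex key, wax tin, sanding block and chisel where they lie.

Things in the scene. Friction and masses are not known exactly. Their poses are not given: they have to be found in the camera images.
- stand: Turntable stand, heavy grey casting, fixed. Origin on the table under the spindle's axis, z up; its -x side faces the robot, more or less. Round foot 120 mm across, 15 mm high. On its +x side stands the slotted keeper.
- keeper_slot (a point): Middle of the keeper slot's floor, 75 mm from the spindle's axis along the stand's +x, 28 mm above the table; axes as the stand's. Two grey cheeks, 44 mm long, tops at 50 mm above the table, leave a slot 8 mm wide along x between them, open above and at both ends; its mouth flares to 19 mm over the top 8 mm.
- spindle (a joint): Turn of the upright spindle, rad, positive counter-clockwise from above; it turns without end with light friction (0.03 N m) and stays where it is left. At 0, the position wanted, the flat faces the stand's -x and the gap between the lugs lies in line with the keeper's slot. It starts between 0.5 and 1.3.
- spindle_end (a point): Centre of the spindle's top end, 94 mm above the table; axes turn with the spindle, x pointing away from the flat. Steel shaft 18 mm thick with one flat all along it, 6 mm from the axis: it measures 15 mm across the flat, 18 mm elsewhere; the top 5 mm taper to 13 mm. It is bare and free to grip from 50 to 94 mm above the table.
- lug_gap (a point): Middle of the gap between two dark lugs on the spindle's steel disc, opposite the flat, 38 mm from the axis, 28 mm above the table (top of the disc, 92 mm across). The lugs turn with the spindle; they stand 14 mm high, reach from 31 to 45 mm from the axis, and leave 9 mm between them, 15 mm at their bevelled tops.
- spring_seat (a joint): Travel of the spring seat, m, 0 when free. It is a steel cup 45 mm across at the foot of the shaft, its top 50 mm above the table when free. Pressed down, it moves 8 mm to a stop (0.008) against 3.5 N at first and 9.1 N at the stop; it springs back when let go.
- collar_mid (a point): Middle of the loose aluminium collar (about 110 g), on its axis, half-way up its 32 mm. It stands on its flange, 54 mm across and 7 mm thick; the hub above is 34 mm across; bore 20 mm right through. Its set screw points along the collar's own -x. Grip the hub across the collar's y, clear of the screw.
- set_screw (a point): Outer end of the collar's dark set screw, 8 mm thick, 20 mm from the collar's axis (3 mm out of the hub), 19.5 mm above the collar's underside; axes as the collar's. Its inner end reaches into the bore to 7 mm from the axis, so the collar goes down the spindle only with this screw over the flat.
- key_grip (a point): Centre of the loose locking key's handle, 12 mm above its lower edge; the key (about 90 g) lies on that edge. Dark wooden handle 48 mm long along x, 20 mm thick, 24 mm high. When home, this point is about 128 mm (122 to 134) from the spindle's axis along the stand's +x and 40 mm above the table, key and stand axes parallel.
- key_nose (a point): Nose of the key's steel blade, half-way up: the blade, 5 mm thick and 24 mm high, runs from the handle along the key's -x to this point, 94 mm from key_grip. When home the blade stands on the slot's floor with the nose between the lugs, about 34 mm from the spindle's axis.
- hex_key: Hex key, L-shaped dark steel, 83 x 30 mm, lies on the table near the robot; to be left alone.
- wax_tin: Round wax tin, 61 mm across and 26 mm high, to be left alone. Origin under its centre.
- sanding_block: Sanding block, 53 x 97 x 28 mm, to be left alone. Origin under its centre.
- chisel: Flat chisel with a yellow wooden handle, 25 x 221 x 24 mm, lies on the table near the robot; to be left alone.
There are look-alikes about, which are no part of the job. Of the things that look like the part that bears key_grip, the middle-sized one is meant.

How it is judged (in metres and radians):
On the way, in this order (a step that is already met when the one before it is completed fails the run):
1. the spindle is turned to its home position, its flat facing away from the keeper, the collar still off (value of joint spindle between -0.12 and 0.12 rad and horizontal distance between collar_mid and stand above 0.06 m), for 0.2 s.
2. the locking key stands home in the keeper's slot, nose between the lugs, and is let go, the collar still off the spindle (x of key_grip in the frame of stand between 0.118 and 0.138 m and y of key_grip in the frame of stand between -0.012 and 0.012 m and z of key_grip in the frame of stand between 0.034 and 0.046 m and angle between the x axis of key_grip and the x axis of stand, either way round below 0.15 rad and contact force between the fingers and lock_key below 0.1 N and horizontal distance between collar_mid and stand above 0.06 m), for 0.2 s.
At the end, for the whole second after the job is handed in: Spindle home within 0.12 rad; key released, standing in the slot (within 10 mm along it, 12 mm across, 6 mm in height, 0.15 rad); collar upright on the spindle, screw over the flat, held by the fingers (over 2 N), spring seat at least 5 of its 8 mm down, through the last second (value of joint spindle between -0.12 and 0.12 rad and x of key_grip in the frame of stand between 0.118 and 0.138 m and y of key_grip in the frame of stand between -0.012 and 0.012 m and z of key_grip in the frame of stand between 0.034 and 0.046 m and angle between the x axis of key_grip and the x axis of stand, either way round below 0.15 rad and contact force between the fingers and lock_key below 0.1 N and horizontal distance between collar_mid and spindle_end below 0.004 m and z of collar_mid in the frame of stand between 0.054 and 0.0625 m and angle between collar_mid's own z axis and vertical below 0.12 rad and angle between the x axis of collar_mid and the x axis of spindle_end, either way round below 0.35 rad and value of joint spring_seat above 0.005 m and contact force between the fingers and collar above 2 N and velocity of joint spring_seat below 0.01 m/s); the arm keeps its last pose, push and grip.
It fails at once if the hex key, wax tin, sanding block or chisel is pushed more than 3 cm (distance of any of hex_key, wax_tin, sanding_block, chisel from where it was at the start of the episode above 0.03 m).
It also fails if it takes over 64 s, if anything falls off the work surface, if the arm or the gripper's body presses on something with over 40 N, if the wrist force passes 120 N, or if a joint passes its speed limit or range.

### The arm

A 6-joint arm with a two-finger parallel gripper is mounted at the origin on a cart in front of the work surface, level with it; the furniture and walls round the work are solid. World frame = base frame: x ahead of the robot, y to its left, z up, the work surface at z = 0. Lengths are in mm, angles in rad, forces in N, time in s.
With the tool pointing down it reaches from about 250 to 775 mm from the base axis. Payload 8.9 kg.
Tool frame: the origin (TCP) lies at the very end of the fingers, on their centre line; the grasp point (between the pads) lies 19 mm behind it; y points along the fingers, x is the direction in which the jaws open and shut, and the axes are right-handed (so a half turn about y gives the same grasp; the last joint's range is limited). The gripper opens to 85 mm and grips with 20 to 120 N. Pads are 22 mm wide; open, the fingers measure 114 mm over their backs; the gripper's body (76 mm by 85 mm) begins 54 mm behind the grasp point. The pads swing forward as they close: fully open they stand 13 mm farther back than shut.
Start: joints at [0.999, 0.291, -0.153, 1.127, 0, 1.431], TCP at [220.187, 476.594, 231.305] pointing down, gripper open.
Joint ranges: [-2.52, 2.52], [-0.91, 1.74], [-1.3, 1.37], [-1.96, 2.02], [-1.52, 1.47], [-3.14, 3.14]. Speed limits (rad/s): [2.22, 2.22, 2.79, 3.14, 3.14, 3.14].

### API

Orientations are given as a unit quaternion [x, y, z, w].
In Python, from workcell import r gives the robot as it stands. The module is installed in compiled form; this text tells all that it offers.
- The arm moves only by the shell command python3 -m crank 'ROWS' [FORCE]. ROWS is JSON, a list that holds one entry, the list of rows, each a list of 5 numbers: the shift along the tool's x, y, z in units of 30 mm (1.0 is 30 mm), then the turn about the tool's y in rad, then the finger opening in mm, from 0 to 85.4. A call has 1 to 20 rows; each row is the pose to reach, as a shift and turn from the pose commanded when the call began, along the tool's axes at that moment; what a row does not reach only later rows make up. A row lasts 1/10 s, in which the tool goes at most 50 mm and 8.59 degrees, less where a joint would pass 70% of its speed; a pose out of reach is approached as far as the arm can. A call with a gripper value outside its range is refused whole. The fingers move at their own pace and stop on an object; FORCE is the grip in N (left out, the last holds). Time passes only in rows, so rows that repeat a pose let the fingers close. It gives the time, the measured TCP pose, the force and the opening at its end, in the units of the state.
- r.get_state(): the state, without advancing time (a new reading comes with each control period).
- r.grab_frame(name): name is "side" or "top"; returns a dict with "image" (384x512x3 uint8, red, green, blue), "mtx" (3x3 intrinsics, pixels), "camera_from_world" (4x4, takes a point from world to camera coordinates). Camera axes: x right, y down, z forward; pixel columns grow to the right and rows downward; lengths in mm; the calibration is good to about 2 mm. A picture is of the moment at which its call begins. There is no depth.
- r.finish_job(): hands the job in, once; it reports no verdict.
The state is a dict: "t": time; "q": joint angles; "qvel": joint speeds; "tau": joint torques, N m; "ee_pos": TCP position; "tool_rot": TCP orientation; "ft_force": force on the tool from outside, world axes, zero at the start; "wrist_torque": the same for the moment, N m; "opening": finger opening in mm.
Only numpy, scipy, OpenCV 4.12 (cv2) and the standard library are available. Lean on these libraries where they do the work, as an engineer would, in place of code of your own. Each camera call takes 0.05 s, during which the arm holds its last target.

## Working session

There is one attempt and no reset: what is moved stays moved. The work goes in short steps, Python scripts to look and compute and a shell command to move; the robot and the scene stay as the last step left them, time stands still between calls to the robot, and variables do not carry over. Pictures are saved under pics/ and viewed, and the job is handed in when it is done.

```bash
ls; mkdir -p pics
cat > h.py <<'E'
import numpy as np, cv2
from workcell import r
def snap(name,fn):
    f=r.grab_frame(name); cv2.imwrite(fn,cv2.cvtColor(f["image"],cv2.COLOR_RGB2BGR)); np.savez(fn.replace('.png','.npz'),K=f["mtx"],T=f["camera_from_world"],im=f["image"]); return f
def load(fn): d=np.load(fn); return d['K'],d['T'],d['im']
def ray(K,T,u,v,z):
    T=np.array(T);R=T[:3,:3];t=T[:3,3];c=-R.T@t
    d=R.T@np.linalg.inv(K)@np.array([u,v,1.]); s=(z-c[2])/d[2]; return c+s*d
def proj(K,T,p):
    p=np.array(p,float);q=T[:3,:3]@p+T[:3,3];q=K@q;return q[:2]/q[2]
def crop(fn,out,u0,v0,u1,v1,s):
    im=cv2.imread(fn)[v0:v1,u0:u1]; cv2.imwrite(out,cv2.resize(im,None,fx=s,fy=s,interpolation=cv2.INTER_CUBIC))
E
python3 - <<'E'
from h import *
for n in("side","top"):
    f=snap(n,f"pics/{n}0.png");print(n,f["mtx"],f["camera_from_world"])
s=r.get_state();print(s)
E
```

```text
pics
side [[485.64121964   0.         255.04160201]
 [  0.         485.64121964 196.84178101]
 [  0.           0.           1.        ]] [[ 9.02665301e-01 -4.30118162e-01 -1.39183717e-02 -4.95203152e+02]
 [-2.91605584e-01 -5.87551121e-01 -7.54817769e-01  2.26749888e+02]
 [ 3.16483076e-01  6.85406483e-01 -6.55786867e-01  1.09854173e+03]
 [ 0.00000000e+00  0.00000000e+00  0.00000000e+00  1.00000000e+00]]
top [[473.61496965   0.         250.85912146]
 [  0.         473.61496965 193.81736278]
 [  0.           0.           1.        ]] [[-1.87468441e-02 -9.99768685e-01 -1.05418890e-02  1.15085655e+01]
 [-9.93904392e-01  1.97804815e-02 -1.08456406e-01  5.48157745e+02]
 [ 1.08639842e-01  8.44441442e-03 -9.94045309e-01  1.20117180e+03]
 [ 0.00000000e+00  0.00000000e+00  0.00000000e+00  1.00000000e+00]]
{'t': 0.1, 'q': array([ 9.98721916e-01,  2.91185443e-01, -1.54023192e-01,  1.12672605e+00,
       -1.65392509e-05,  1.43152437e+00]), 'qvel': array([ 1.00588088e-03, -2.11785843e-03,  1.72895492e-03, -5.57126494e-04,
       -1.39318939e-03,  2.71208717e-05]), 'tau': array([ 1.10340989e-03, -5.37978566e+01,  3.31919432e+01,  9.38534708e-03,
       -2.99996500e-04,  5.39374139e-05]), 'ee_pos': array([219.96951627, 476.26773147, 230.82006988]), 'tool_rot': array([ 0.59586923,  0.38061665, -0.38134354, -0.59552324]), 'ft_force': array([0.71944817, 0.53401991, 0.59106824]), 'wrist_torque': array([2.22944847e-02, 1.58329506e-05, 3.78370164e-02]), 'opening': 85.09619387337104}
```

View pics/side0.png

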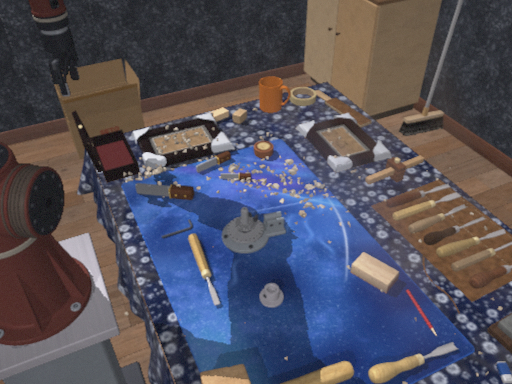

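View pics/top0.png

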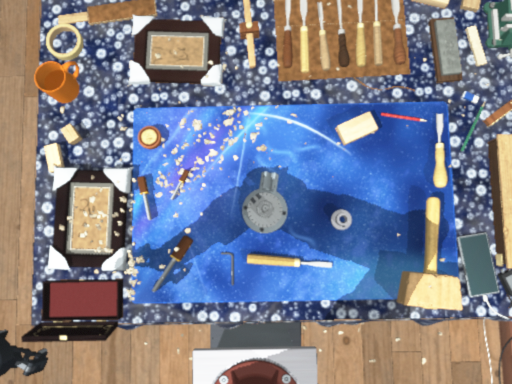

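The top view has world +x pointing up and +y pointing left. The stand is at (265,210), with its keeper at (270,182). The collar is at (341,218), the chisel at (290,262), the hex key at (231,268), the tin at (149,136) and the block at (357,128). The key candidates are A (182,182), B (147,197) and C (173,263). I'll zoom in on those.

Run:
```python
from h import *
crop("pics/top0.png","pics/c1.png",125,155,215,300,4)
crop("pics/top0.png","pics/c2.png",220,155,370,265,5)
crop("pics/side0.png","pics/c3.png",125,130,315,320,3)
```

```text
(no output)
```

View pics/c1.png

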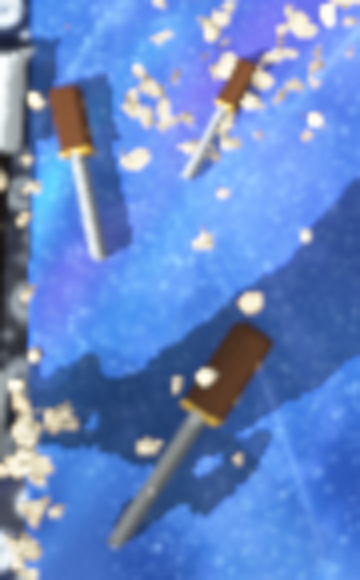

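View pics/c2.png

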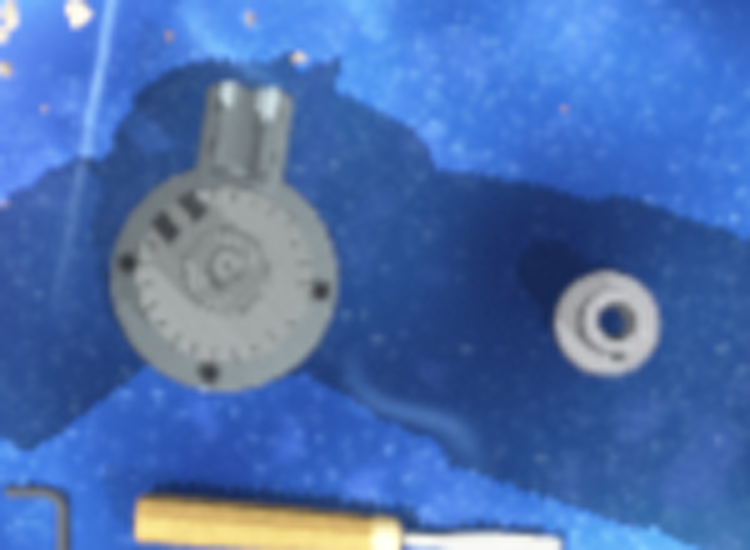

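View pics/c3.png

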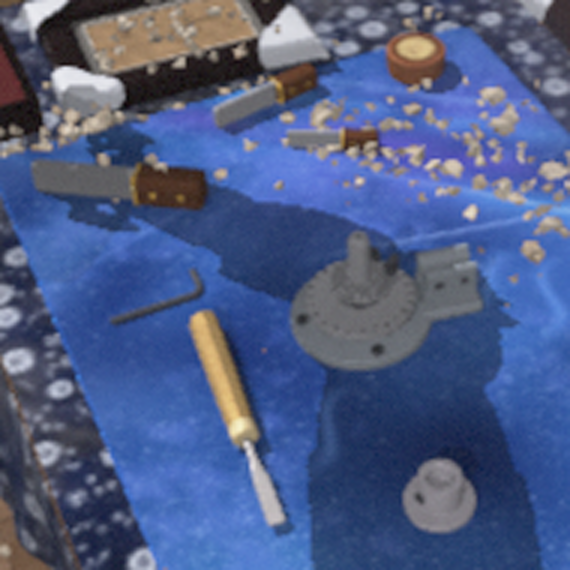

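Judging by length, B at (147,197) is the middle-sized candidate. A is about 66 mm from grip to nose, B about 90 mm and C about 130 mm. Next I'll fit wireframe models over both views.

```bash
cat > ov.py <<'E'
from h import *
def Rz(a): c,s=np.cos(a),np.sin(a); return np.array([[c,-s,0],[s,c,0],[0,0,1]])
def circ(rad,z,n=60): a=np.linspace(0,2*np.pi,n); return np.c_[rad*np.cos(a),rad*np.sin(a),0*a+z]
def box(x0,x1,y0,y1,z0,z1):
    P=lambda *a:np.array(a,float)
    b=[[x0,y0],[x1,y0],[x1,y1],[x0,y1],[x0,y0]]
    L=[np.array([[*p,z] for p in b]) for z in(z0,z1)]
    L+= [np.array([[*p,z0],[*p,z1]]) for p in b[:4]]
    return L
def stand(): return [circ(60,0),circ(60,15)]+box(53,97,4,22,28,50)[:0]+box(53,97,-9.5,9.5,50,50)[:1]+[np.array([[53,0,28],[97,0,28.]])]
def spin(th):
    L=[circ(46,28),circ(22.5,50),circ(6.5,94),circ(9,89)]+box(31,45,4.5,12,42,42)[:1]+box(31,45,-12,-4.5,42,42)[:1]
    return [l@Rz(th).T for l in L]
def key(): return box(-24,24,-10,10,0,24)+box(-94,-24,-2.5,2.5,0,24)
def collar(): return [circ(27,0),circ(27,7),circ(17,32),circ(10,32)]+[np.array([[-20,0,19.5],[-17,0,19.5]])]+[np.array([[-20,4*np.cos(t),19.5+4*np.sin(t)] for t in np.linspace(0,6.3,20)])]
def place(L,x,y,yaw): return [l@Rz(yaw).T+np.array([x,y,0]) for l in L]
def draw(fn,out,items,u0,v0,u1,v1,s):
    K,T,im=load(fn.replace('.png','.npz')); im=cv2.cvtColor(im,cv2.COLOR_RGB2BGR)[v0:v1,u0:u1]; im=cv2.resize(im,None,fx=s,fy=s,interpolation=cv2.INTER_CUBIC)
    for L,c in items:
        for l in L:
            p=np.array([proj(K,T,q) for q in l]); p=((p+0.5-[u0,v0])*s-0.5)
            cv2.polylines(im,[np.int32(p*8)],False,c,1,cv2.LINE_AA,3)
    cv2.imwrite(out,im)
E
python3 - <<'E'
from h import *
K,T,_=load("pics/top0.npz")
def o(x,y,u0,v0,s): return u0+x/s,v0+y/s
for n,p,z in[("stand",o(225,278,220,155,5),15),("disc",o(233,272,220,155,5),28),("spt",o(229,267,220,155,5),94),("keepr",o(250,90,220,155,5),50),("collar",o(607,323,220,155,5),5),("grip",o(70,118,125,155,4),24),("nose",o(97,255,125,155,4),24)]:
    print(n,ray(K,T,*p,z))
K,T,_=load("pics/side0.npz")
for n,p,z in[("spt",o(359,236,125,130,3),94),("colbase",o(440,503,125,130,3),5),("grip",o(296,82,125,130,3),24),("nose",o(215,113,125,130,3),12)]:
    print(n,ray(K,T,*p,z))
E
```

```text
stand [504.94439714 -35.17142059  15.        ]
disc [507.0318176  -39.11728106  28.        ]
spt [504.54831067 -35.61401625  94.        ]
keepr [598.86133197 -49.4052108   50.        ]
collar [ 478.0278738  -235.78517745    5.        ]
grip [579.16430873 284.76944948  24.        ]
nose [488.91632273 266.61055275  24.        ]
spt [505.83659755 -34.51144941  94.        ]
colbase [ 475.83147603 -238.99949305    5.        ]
grip [574.25289761 270.88374146  24.        ]
nose [488.70892168 274.52976776  12.        ]
```

```bash
cat > o1.py <<'E'
from ov import *
import sys
def go(S,th,Kk,C,tag,st="0"):
    it=[(place(stand(),*S),(0,255,0)),(place(spin(th),*S),(0,0,255)),(place(key(),*Kk),(0,255,255)),(place(collar(),*C),(255,0,255))]
    a=f"pics/top{st}.png";b=f"pics/side{st}.png"
    draw(a,"pics/t1.png",it,235,165,295,240,8);draw(a,"pics/t2.png",it,132,170,172,230,8);draw(a,"pics/t3.png",it,320,200,360,235,8)
    A,B,D=[cv2.imread(f"pics/t{i}.png") for i in(1,2,3)]
    H=600;f=lambda i:np.pad(i,((0,H-i.shape[0]),(0,0),(0,0)))
    m=np.hstack([A,np.vstack([B,np.zeros((600-B.shape[0],B.shape[1],3),np.uint8)])]);cv2.imwrite(f"pics/{tag}_a.png",m)
    draw(b,"pics/t4.png",it,215,200,295,255,5);draw(b,"pics/t5.png",it,190,145,235,180,8);draw(b,"pics/t6.png",it,255,275,290,310,8)
    A,B,E=[cv2.imread(f"pics/t{i}.png") for i in(4,5,6)]
    W=400; row1=A; g=lambda i,w,h:np.pad(i,((0,max(0,h-i.shape[0])),(0,max(0,w-i.shape[1])),(0,0)))
    m=np.vstack([np.hstack([g(A,400,280),g(B,360,280)]),np.hstack([g(D,400,280),g(E,360,280)])]);cv2.imwrite(f"pics/{tag}_b.png",m); print(m.shape)
E
python3 - <<'E'
from o1 import *
go((505,-35.3,-0.14),0.92,(578,282,0.2),(477,-237,0.1),"f1")
E
```

```text
(560, 760, 3)
```

View pics/f1_a.png

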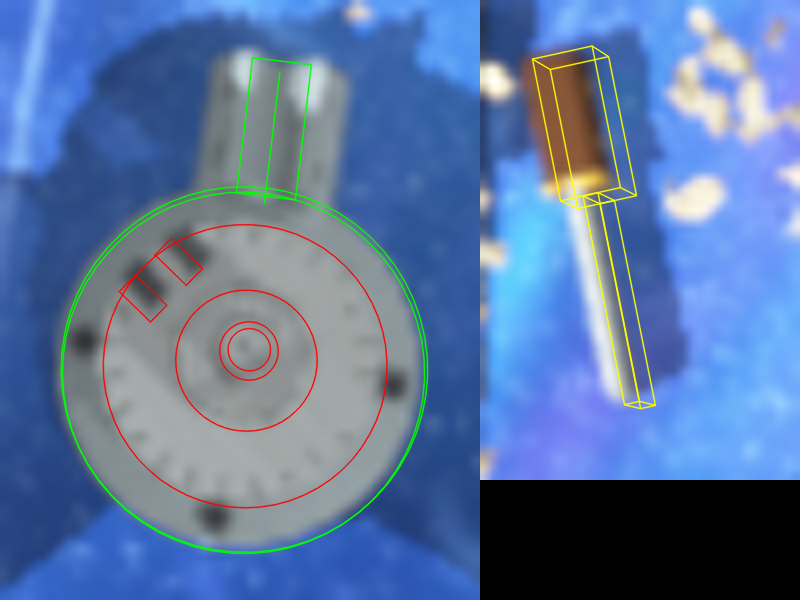

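View pics/f1_b.png

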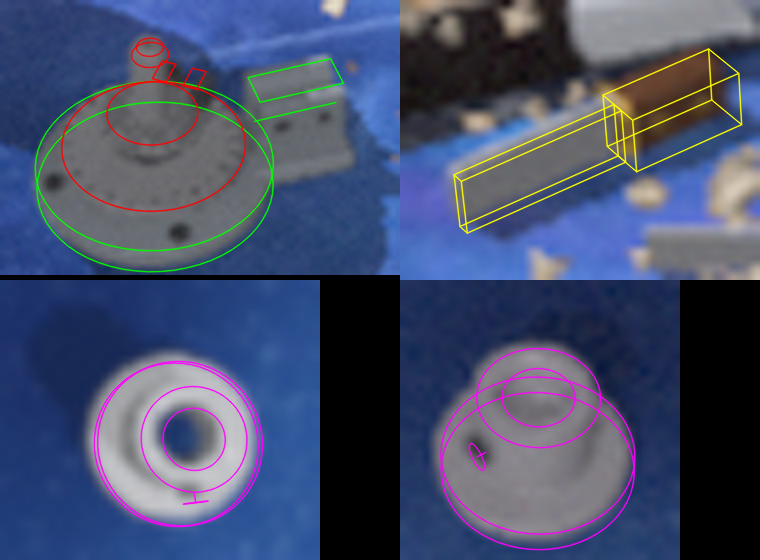

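Run:
```python
from o1 import *
go((505.5,-35.3,-0.14),0.83,(579,284.5,0.18),(478.3,-235,0.05),"f2")
```

```text
(560, 760, 3)
```

View pics/f2_a.png

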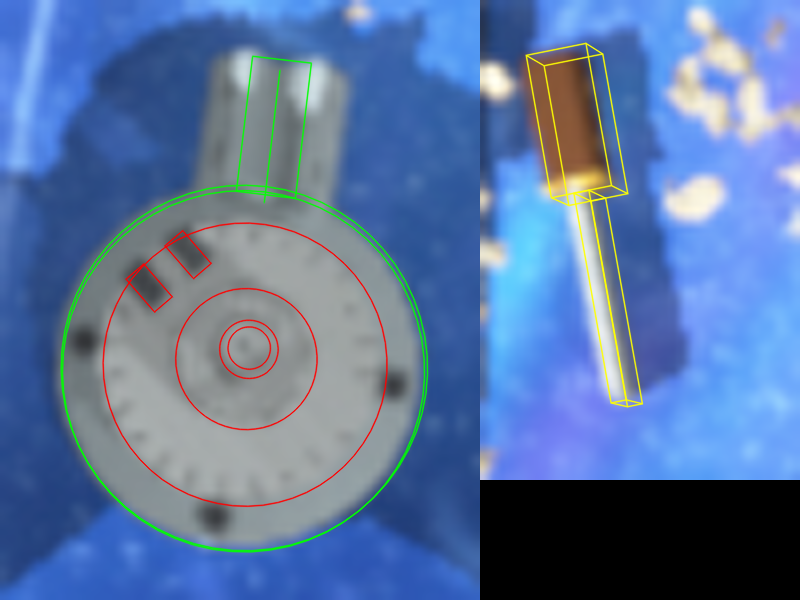

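View pics/f2_b.png

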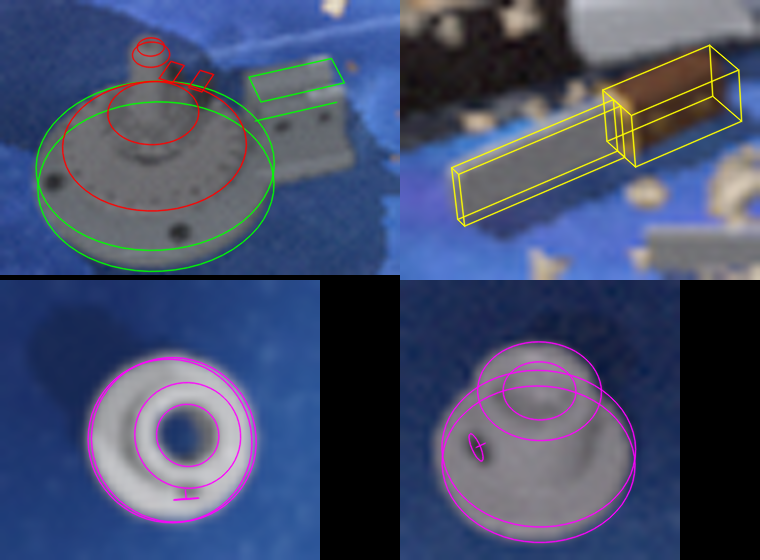

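The fit is good. Stand at (505.5,-35.3) with yaw -0.14, spindle about 0.83, key grip at (579,284.5) with yaw 0.18, and collar at (478.3,-235) with yaw about 0.06. Next I'll write a planner that turns targets into tool-axis rows.

```bash
cat > plan.py <<'E'
from h import *
from scipy.spatial.transform import Rotation as Ro
def plan(x,y,z,jaw,st=None):
    s=st or r.get_state(); R=Ro.from_quat(s['tool_rot']).as_matrix(); d=R.T@(np.array([x,y,z])-s['ee_pos'])/30
    cur=np.arctan2(R[1,0],R[0,0]); 
    # turn about tool y (down): world yaw change = -turn
    dy=(jaw-cur+np.pi/2)%np.pi-np.pi/2
    print("t",round(s['t'],2),"pos",s['ee_pos'].round(1),"toolx yaw",round(cur,3),"ydir",R[:,1].round(3),"F",s['ft_force'].round(1),"open",round(s['opening'],1),"q6",s['q'][5].round(2))
    print("row",d.round(3),"turn",round(-dy*np.sign(-R[2,1]),3),"dist",np.linalg.norm(d*30).round(1))
E
python3 -c "
from plan import *
plan(505.5,-35.3,150,0.69)"
```

```text
t 0.1 pos [220.  476.3 230.8] toolx yaw 1.138 ydir [-0.001 -0.001 -1.   ] F [0.7 0.5 0.6] open 85.1 q6 1.43
row [-11.485   2.705 -15.792] turn 0.448 dist 591.4
```

```bash
python3 -m crank '[[[-11.5,2.7,-15.8,0.45,50],[-11.5,2.7,-15.8,0.45,50],[-11.5,2.7,-15.8,0.45,50],[-11.5,2.7,-15.8,0.45,50],[-11.5,2.7,-15.8,0.45,50],[-11.5,2.7,-15.8,0.45,50],[-11.5,2.7,-15.8,0.45,50],[-11.5,2.7,-15.8,0.45,50],[-11.5,2.7,-15.8,0.45,50],[-11.5,2.7,-15.8,0.45,50],[-11.5,2.7,-15.8,0.45,50],[-11.5,2.7,-15.8,0.45,50],[-11.5,2.7,-15.8,0.45,50],[-11.5,2.7,-15.8,0.45,50]]]' 40
python3 -c "
from plan import *
plan(505.5,-35.3,62,0.69)"
```

```text
t: 1.5
ee_pos: [505.4, -36.0, 149.6]
tool_rot: [-0.666, -0.237, 0.238, 0.666]
ft_force: [-0.5, 0.3, -0.2]
opening: 50.2
t 1.5 pos [505.4 -36.  149.6] toolx yaw 0.686 ydir [-0.002  0.001 -1.   ] F [-0.5  0.3 -0.2] open 50.2 q6 0.67
row [0.021 2.922 0.01 ] turn -0.004 dist 87.7
```

```bash
python3 -m crank '[[[0,1.5,0,0,50],[0,2.9,0,0,50],[0,2.9,0,0,50]]]' 40
python3 -c "
from h import *
snap('side','pics/side1.png');snap('top','pics/top1.png')
crop('pics/side1.png','pics/s1.png',195,165,315,265,6)"
```

```text
t: 1.8
ee_pos: [501.2, -33.3, 59.5]
tool_rot: [-0.664, -0.236, 0.242, 0.667]
ft_force: [-0.5, 0.7, 0.8]
opening: 49.9
```

View pics/s1.png

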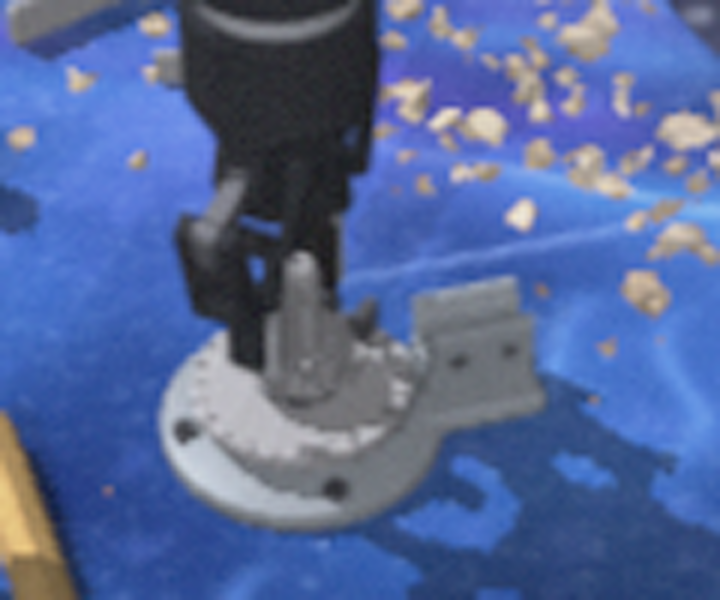

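The spindle stands between the fingers. I'll check the settled pose, then close.

```bash
python3 -c "
from plan import *
plan(505.5,-35.3,62,0.69)"
python3 -m crank '[[[0,0,0,0,10],[0,0,0,0,10],[0,0,0,0,10],[0,0,0,0,10],[0,0,0,0,10],[0,0,0,0,10],[0,0,0,0,10]]]' 30
python3 -c "
from plan import *
plan(505.5,-35.3,62,0.69)"
```

```text
t 1.9 pos [505.  -34.4  63.9] toolx yaw 0.689 ydir [-0.002  0.    -1.   ] F [ 0.5 -0.3  0.6] open 49.7 q6 0.67
row [-0.008  0.063 -0.034] turn -0.001 dist 2.2
t: 2.6
ee_pos: [508.3, -34.6, 65.4]
tool_rot: [0.666, 0.241, -0.237, -0.665]
ft_force: [3.9, 6.1, 6.1]
opening: 14.0
t 2.6 pos [508.3 -34.6  65.4] toolx yaw 0.689 ydir [ 0.005  0.001 -1.   ] F [3.9 6.1 6.1] open 14.0 q6 0.67
row [-0.087  0.113  0.042] turn -0.001 dist 4.5
```

```bash
python3 -m crank '[[[0.04,0,-0.04,0.13,10],[0.06,0,-0.06,0.26,10],[0.08,0,-0.09,0.4,10],[0.08,0,-0.09,0.54,10],[0.08,0,-0.09,0.68,10],[0.08,0,-0.09,0.78,10],[0.08,0,-0.09,0.83,10],[0.08,0,-0.09,0.83,10],[0.08,0,-0.09,0.83,10]]]' 30
python3 -c "
from plan import *
plan(505.5,-35.3,62,-.14)
snap('side','pics/side2.png');snap('top','pics/top2.png')
plan(505.5,-35.3,62,-.14)
crop('pics/side2.png','pics/s2.png',195,165,315,265,6)"
```

```text
t: 3.5
ee_pos: [507.1, -36.0, 65.2]
tool_rot: [0.706, -0.051, 0.049, -0.705]
ft_force: [-15.1, -0.7, 26.2]
opening: 14.1
t 3.5 pos [507.1 -36.   65.2] toolx yaw -0.142 ydir [-0.003 -0.001 -1.   ] F [-15.1  -0.7  26.2] open 14.1 q6 1.5
row [-0.057  0.108  0.016] turn -0.002 dist 3.7
t 3.6 pos [507.2 -36.   65.3] toolx yaw -0.142 ydir [-0.003 -0.001 -1.   ] F [-15.9   0.7  26. ] open 14.0 q6 1.5
row [-0.058  0.109  0.015] turn -0.002 dist 3.7
```

View pics/s2.png

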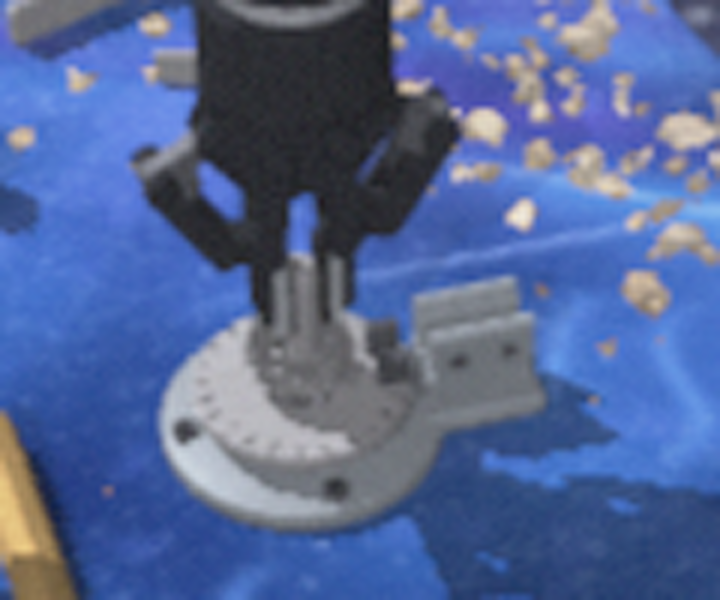

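```bash
python3 -m crank '[[[0,0,0,0,50],[0,0,0,0,50],[0,-1,0,0,60],[0,-3,0,0,70],[0,-4,0,0,70],[0,-4,-5,0,70],[0,-4,-5,0,70],[0,-4,-5,0,70],[0,-4,-5,0,70]]]' 30
python3 -c "
from plan import *
plan(579,284.5,100,.18+1.571)
snap('side','pics/side3.png');snap('top','pics/top3.png')
from o1 import *
go((505.7,-35.6,-0.14),0.0,(579,284.5,0.18),(478.3,-235,0.05),'f3','3')"
```

```text
t: 4.5
ee_pos: [488.0, -190.0, 183.9]
tool_rot: [0.706, -0.051, 0.053, -0.704]
ft_force: [1.1, 0.2, 0.2]
opening: 70.3
t 4.5 pos [ 488.  -190.   183.9] toolx yaw -0.148 ydir [ 0.002 -0.003 -1.   ] F [1.1 0.2 0.2] open 70.3 q6 1.21
row [ 0.671  2.76  16.098] turn 1.243 dist 490.4
(560, 760, 3)
```

View pics/f3_a.png

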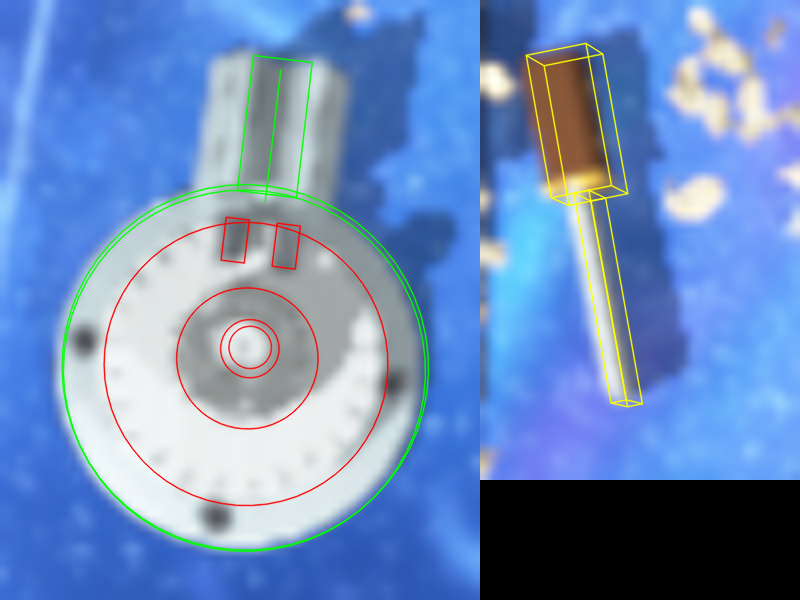

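View pics/f3_b.png

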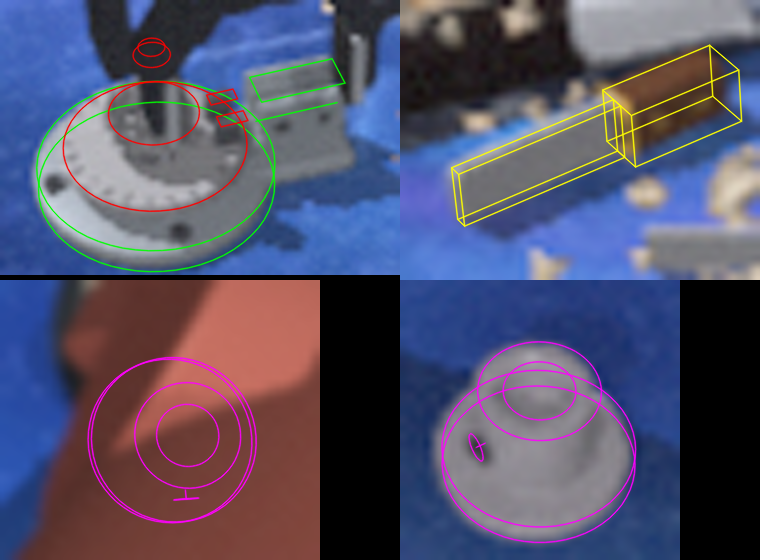

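The wireframes show the spindle at home: the lugs at (234,240) and (287,246) in the crop line up with the slot. Now for the key. First I'll check the clearance to the tray corner.

```bash
python3 -c "
from h import *
K,T,_=load('pics/top0.npz')
for z in(0,20): print(ray(K,T,130,178,z),ray(K,T,130,190,z))
"
python3 -m crank '[[[0,-1,0,0,36],[0.6,-1,16,-1.9,36],[0.6,-1,16,-1.9,36],[0.6,-1,16,-1.9,36],[0.6,-1,16,-1.9,36],[0.6,-1,16,-1.9,36],[0.6,-1,16,-1.9,36],[0.6,-1,16,-1.9,36],[0.6,-1,16,-1.9,36],[0.6,-1,16,-1.9,36],[0.6,-1,16,-1.9,36],[0.6,-1,16,-1.9,36],[0.7,1.2,16.1,-1.9,36],[0.7,2.7,16.1,-1.9,36],[0.7,2.7,16.1,-1.9,36],[0.7,2.7,16.1,-1.9,36]]]' 60
python3 -c "
from plan import *
plan(579,284.5,4,.18+1.571)
snap('side','pics/side4.png')
crop('pics/side4.png','pics/s4.png',160,110,270,195,7)"
```

```text
[600.61785245 324.19373441   0.        ] [568.22951553 323.90231023   0.        ]
[597.64908961 318.87024927  20.        ] [565.77748132 318.58347452  20.        ]
t: 6.2
ee_pos: [575.3, 291.3, 101.1]
tool_rot: [-0.451, -0.543, 0.545, 0.452]
ft_force: [-0.4, 0.6, 1.6]
opening: 35.9
t 6.2 pos [575.3 291.3 101.1] toolx yaw 1.756 ydir [-0.004 -0.001 -1.   ] F [-0.4  0.6  1.6] open 35.9 q6 0.17
row [-0.243  3.237 -0.09 ] turn 0.005 dist 97.4
```

View pics/s4.png

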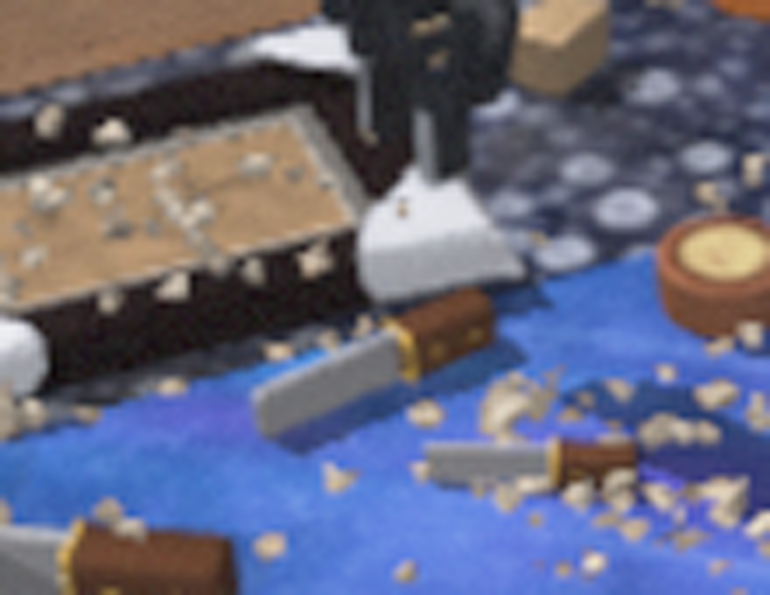

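```bash
python3 -c "
from h import *
K,T,_=load('pics/side4.npz')
f=lambda x,y:(160+x/7,110+y/7)
for n,p in(('tip',(525,272)),('bot',(370,298)),('edge',(360,240)),('topcorner',(420,180)),('tr',(460,180))):
  for z in(0,20,40): print(n,z,ray(K,T,*f(*p),z).round(0))
crop('pics/top0.png','pics/c5.png',95,150,165,225,8)
"
```

```text
tip 0 [635. 327.   0.]
tip 20 [624. 301.  20.]
tip 40 [614. 275.  40.]
bot 0 [565. 340.   0.]
bot 20 [556. 313.  20.]
bot 40 [547. 287.  40.]
edge 0 [578. 384.   0.]
edge 20 [568. 356.  20.]
edge 40 [559. 329.  40.]
topcorner 0 [621. 416.   0.]
topcorner 20 [610. 388.  20.]
topcorner 40 [600. 360.  40.]
tr 0 [637. 408.   0.]
tr 20 [627. 380.  20.]
tr 40 [616. 352.  40.]
```

View pics/c5.png

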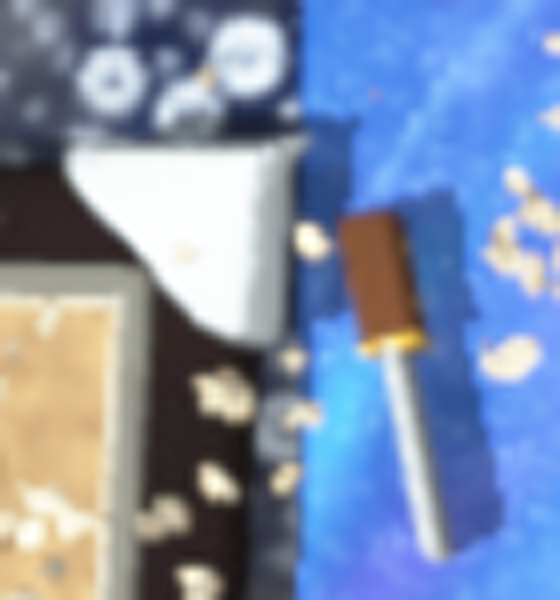

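The tray corner wall is at y≈322, so I'll narrow the jaws to 30 mm and go down in two stages.

```bash
python3 -m crank '[[[-0.28,0.8,-0.1,0,30],[-0.28,1.7,-0.1,0,30],[-0.28,1.8,-0.1,0,30],[-0.28,1.8,-0.1,0,30],[-0.28,1.8,-0.1,0,30]]]' 60
python3 -c "
from plan import *
plan(579,283.7,4,.18+1.571)
snap('side','pics/side5.png');snap('top','pics/top5.png')
crop('pics/side5.png','pics/s5.png',160,110,270,195,7)"
```

```text
t: 6.75
ee_pos: [583.2, 283.8, 50.8]
tool_rot: [0.452, 0.545, -0.543, -0.451]
ft_force: [-1.1, 0.5, -0.3]
opening: 30.1
t 6.75 pos [583.2 283.8  50.8] toolx yaw 1.758 ydir [ 0.003  0.001 -1.   ] F [-1.1  0.5 -0.3] open 30.1 q6 0.15
row [0.023 1.561 0.144] turn 0.007 dist 47.0
```

View pics/s5.png

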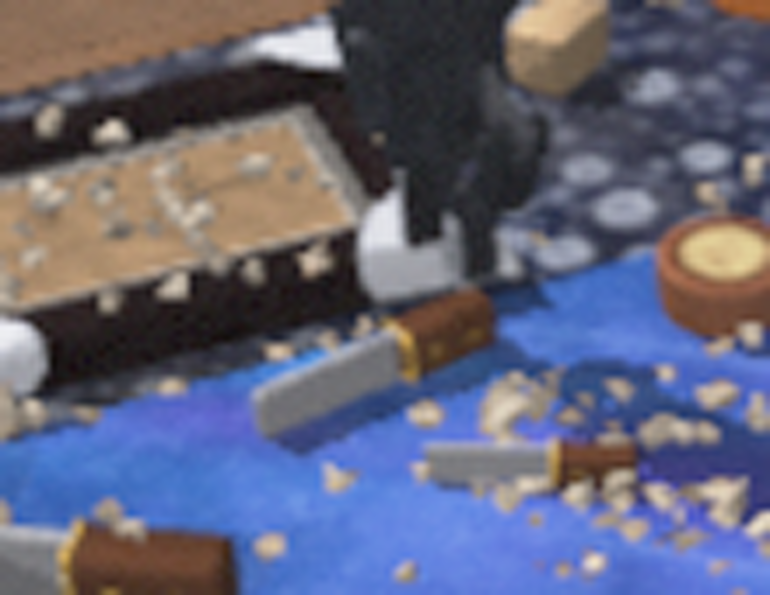

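```bash
python3 -m crank '[[[0,0,0,0,30],[0,0,0,0,30]]]' 60
python3 -c "
from plan import *
plan(579,283.7,4,.18+1.571)"
```

```text
t: 7.05
ee_pos: [582.1, 283.2, 48.9]
tool_rot: [0.451, 0.545, -0.544, -0.451]
ft_force: [0.8, -0.6, -0.3]
opening: 30.0
t 7.05 pos [582.1 283.2  48.9] toolx yaw 1.758 ydir [ 0.001  0.    -1.   ] F [ 0.8 -0.6 -0.3] open 30.0 q6 0.15
row [0.036 1.498 0.099] turn 0.007 dist 45.1
```

```bash
python3 -m crank '[[[0.03,0.5,0.1,0,30],[0.03,1,0.1,0,30],[0.03,1.4,0.1,0,30],[0.03,1.5,0.1,0,30],[0.03,1.5,0.1,0,30],[0.03,1.5,0.1,0,30],[0.03,1.5,0.1,0,15],[0.03,1.5,0.1,0,15],[0.03,1.5,0.1,0,15],[0.03,1.5,0.1,0,15],[0.03,1.5,0.1,0,15],[0.03,1.5,0.1,0,15]]]' 70
python3 -c "
from plan import *
plan(579,283.7,4,.18+1.571)
snap('side','pics/side6.png');snap('top','pics/top6.png')
crop('pics/side6.png','pics/s6.png',160,110,270,195,7)"
```

```text
t: 8.25
ee_pos: [579.4, 283.6, 4.2]
tool_rot: [0.451, 0.545, -0.544, -0.451]
ft_force: [-0.8, 0.5, 6.3]
opening: 18.7
t 8.25 pos [579.4 283.6   4.2] toolx yaw 1.758 ydir [ 0.002  0.001 -1.   ] F [-0.8  0.5  6.3] open 18.7 q6 0.15
row [0.005 0.006 0.013] turn 0.007 dist 0.4
```

View pics/s6.png

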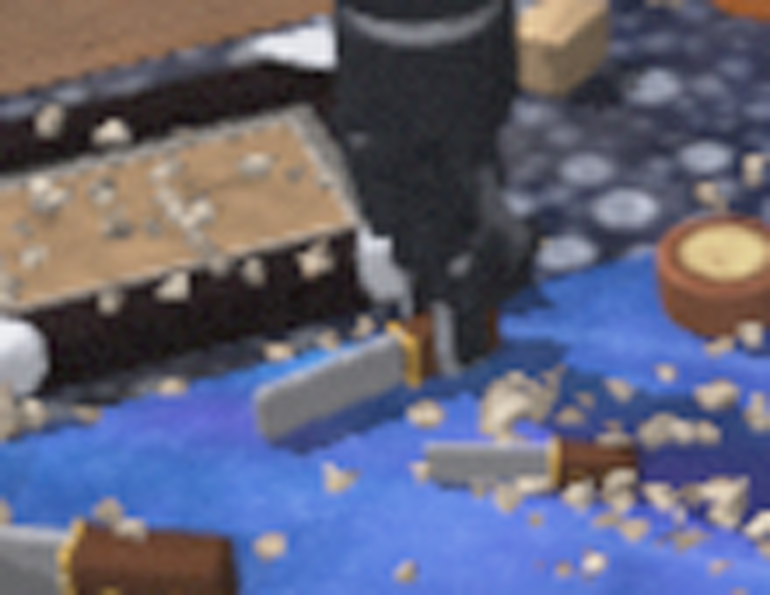

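```bash
python3 -m crank '[[[0,-0.4,0,0,15],[0,-1.5,0,0,15],[0,-3,0,0,15],[0,-3.2,0,0,15],[0,-3.2,0,0,15],[0,-3.2,0,0,15]]]' 70
python3 -c "
from plan import *
plan(632.4,-53.5,90,1.431)"
```

```text
t: 8.95
ee_pos: [578.0, 283.1, 98.6]
tool_rot: [-0.451, -0.544, 0.545, 0.451]
ft_force: [-0.9, -0.5, -1.0]
opening: 18.7
t 8.95 pos [578.  283.1  98.6] toolx yaw 1.758 ydir [-0.001 -0.    -1.   ] F [-0.9 -0.5 -1. ] open 18.7 q6 0.15
row [-11.361   0.29    0.305] turn 0.327 dist 341.1
```

```bash
python3 -m crank '[[[-0.7,0.1,0.02,0,15],[-2,0.1,0.05,0.04,15],[-3.3,0.1,0.1,0.1,15],[-4.6,0.1,0.1,0.15,15],[-5.9,0.1,0.15,0.2,15],[-7.2,0.1,0.2,0.25,15],[-8.5,0.1,0.25,0.3,15],[-9.8,0.1,0.3,0.33,15],[-10.7,0.1,0.3,0.33,15],[-11.2,0.1,0.3,0.33,15],[-11.36,0.1,0.3,0.33,15],[-11.36,0.1,0.3,0.33,15],[-11.36,0.1,0.3,0.33,15],[-11.36,0.1,0.3,0.33,15],[-11.36,0.1,0.3,0.33,15]]]' 70
cat > k.py <<'E'
import sys
from plan import *
from ov import *
# overlay of held key: keyz offset
def look(n,kx,ky,kz,yaw,S=(505.7,-35.6,-0.14),th=0):
    s=r.get_state()
    snap('side',f'pics/side{n}.png');snap('top',f'pics/top{n}.png')
    it=[(place(stand(),*S),(0,255,0)),(place(spin(th),*S),(0,0,255)),([l+np.array([0,0,kz]) for l in place(key(),kx,ky,yaw)],(0,255,255))]
    draw(f'pics/top{n}.png',f'pics/ta{n}.png',it,225,140,325,240,6)
    draw(f'pics/side{n}.png',f'pics/sa{n}.png',it,215,155,335,255,6)
E
python3 -c "
from plan import *
plan(632.4,-53.5,32.2,1.431)
from k import *
s=r.get_state()['ee_pos']
look(7,s[0],s[1],s[2]-4.2,-0.14)"
```

```text
t: 10.45
ee_pos: [633.2, -52.1, 96.4]
tool_rot: [-0.534, -0.463, 0.463, 0.534]
ft_force: [-0.1, 0.1, -1.0]
opening: 18.8
t 10.45 pos [633.2 -52.1  96.4] toolx yaw 1.429 ydir [-0.  0. -1.] F [-0.1  0.1 -1. ] open 18.8 q6 -0.06
row [-0.051  2.139  0.018] turn -0.002 dist 64.2
```

View pics/ta7.png

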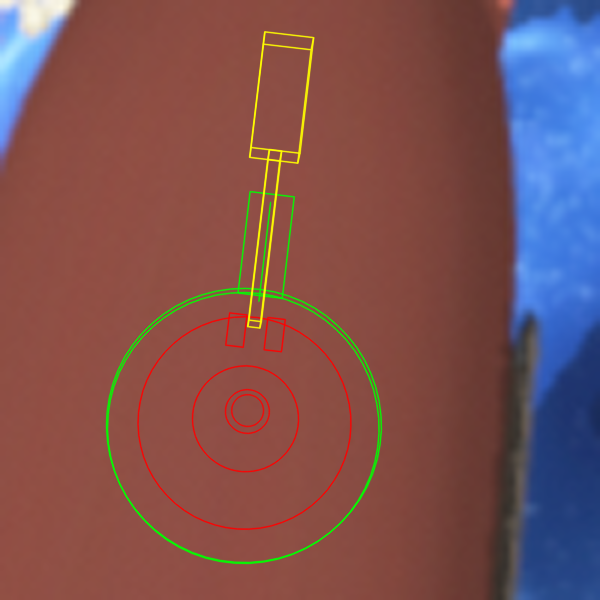

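View pics/sa7.png

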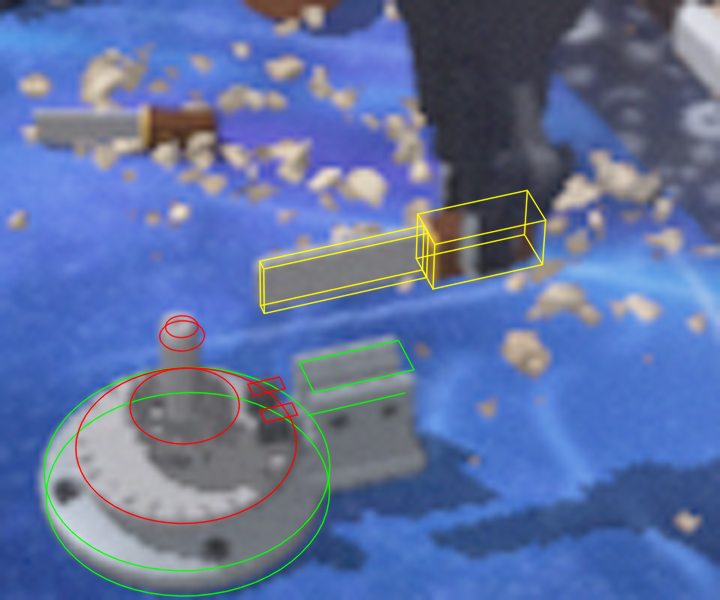

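The side overlay shows the held key's nose at (262,287) and its handle at (475,240). Both match the model and line up with the slot, so I'll lower it in stages.

```bash
python3 -m crank '[[[-0.05,0.5,0.02,0,15],[-0.05,1,0.02,0,15],[-0.05,1.3,0.02,0,15],[-0.05,1.5,0.02,0,15],[-0.05,1.5,0.02,0,15],[-0.05,1.5,0.02,0,15]]]' 70
python3 -c "
from plan import *
plan(632.4,-53.5,32.2,1.431)
from k import *
s=r.get_state()['ee_pos']
look(8,s[0],s[1],s[2]-4.2,-0.14)"
```

```text
t: 11.15
ee_pos: [632.7, -54.6, 51.7]
tool_rot: [0.535, 0.463, -0.463, -0.534]
ft_force: [-0.6, 0.3, -0.6]
opening: 18.4
t 11.15 pos [632.7 -54.6  51.7] toolx yaw 1.428 ydir [ 0. -0. -1.] F [-0.6  0.3 -0.6] open 18.4 q6 -0.06
row [0.035 0.649 0.016] turn -0.003 dist 19.5
```

View pics/sa8.png

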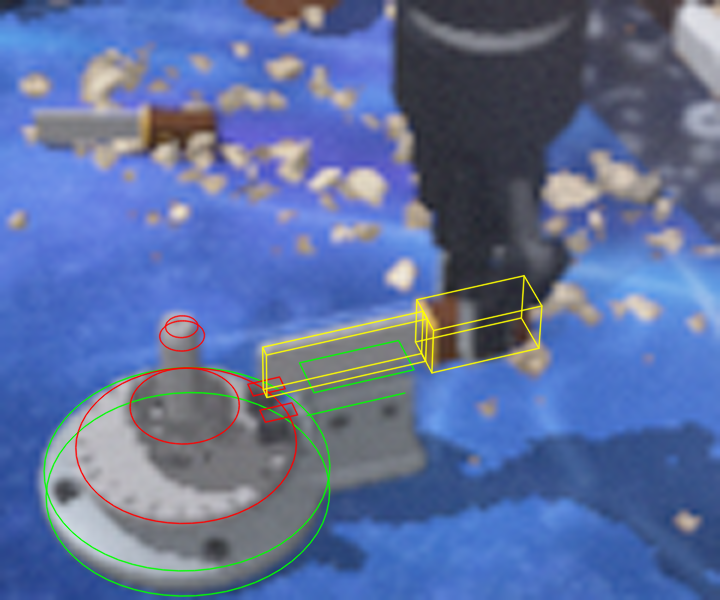

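```bash
python3 -m crank '[[[0.03,0.15,0,0,15],[0.03,0.3,0,0,15],[0.03,0.45,0,0,15],[0.03,0.55,0,0,15],[0.03,0.63,0,0,15],[0.03,0.63,0,0,15],[0.03,0.63,0,0,15]]]' 70
python3 -c "
from plan import *
plan(632.4,-53.5,32.2,1.431)
from k import *
s=r.get_state()['ee_pos']
look(9,s[0],s[1],s[2]-4.2,-0.14)"
```

```text
t: 11.95
ee_pos: [632.6, -53.7, 32.4]
tool_rot: [0.534, 0.463, -0.463, -0.534]
ft_force: [0.2, 0.2, -1.4]
opening: 18.5
t 11.95 pos [632.6 -53.7  32.4] toolx yaw 1.428 ydir [ 0.  0. -1.] F [ 0.2  0.2 -1.4] open 18.5 q6 -0.06
row [0.005 0.008 0.009] turn -0.003 dist 0.4
```

View pics/sa9.png

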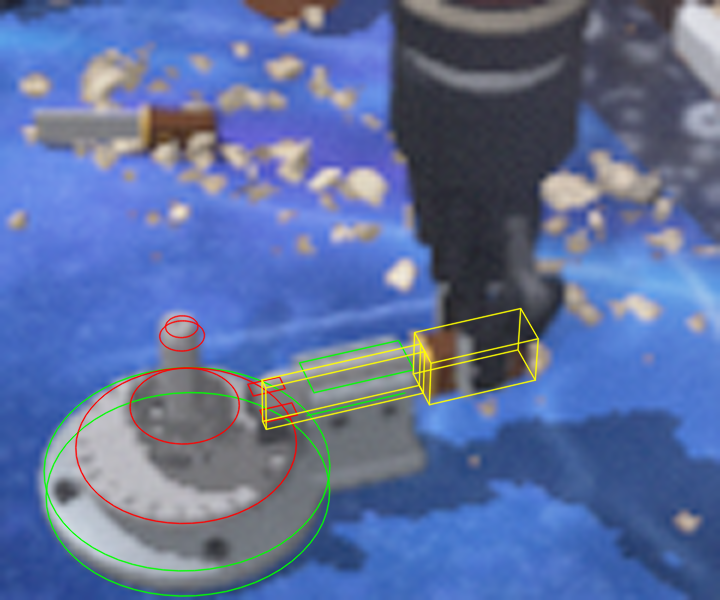

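```bash
python3 -m crank '[[[0,0.04,0,0,15],[0,0.08,0,0,15],[0,0.08,0,0,15]]]' 70
python3 -m crank '[[[0,0,0,0,26],[0,0,0,0,34],[0,0,0,0,34],[0,0,0,0,34],[0,0,0,0,34]]]' 70
python3 -c "
from plan import *
plan(632.4,-53.5,32.2,1.431)"
```

```text
t: 12.35
ee_pos: [633.0, -53.7, 31.5]
tool_rot: [0.535, 0.463, -0.463, -0.534]
ft_force: [-3.7, 1.1, 13.4]
opening: 18.3
t: 12.85
ee_pos: [632.5, -53.7, 29.8]
tool_rot: [-0.534, -0.463, 0.463, 0.534]
ft_force: [0.3, 0.5, 0.4]
opening: 33.9
t 12.85 pos [632.5 -53.7  29.8] toolx yaw 1.428 ydir [-0.  0. -1.] F [0.3 0.5 0.4] open 33.9 q6 -0.06
row [ 0.006 -0.079  0.004] turn -0.003 dist 2.4
```

```bash
python3 -m crank '[[[0,-0.5,0,0,34],[0,-2,0,0,34],[0,-3.5,0,0,34],[0,-4,0,0,40],[0,-4,0,0,50],[0,-4,0,0,60]]]' 70
python3 -c "
from plan import *
plan(478.3,-235,120,1.631)"
```

```text
t: 13.45
ee_pos: [632.4, -53.7, 149.6]
tool_rot: [-0.534, -0.463, 0.463, 0.534]
ft_force: [-0.6, 0.2, -0.2]
opening: 59.9
t 13.45 pos [632.4 -53.7 149.6] toolx yaw 1.428 ydir [-0.  0. -1.] F [-0.6  0.2 -0.2] open 59.9 q6 -0.06
row [-6.714  0.988  4.223] turn -0.203 dist 239.8
```

```bash
python3 -m crank '[[[-1.5,0,1,-0.1,60],[-6.7,0.5,4.2,-0.2,60],[-6.7,0.9,4.2,-0.2,60],[-6.7,0.9,4.2,-0.2,60],[-6.7,0.9,4.2,-0.2,60],[-6.7,0.9,4.2,-0.2,60],[-6.7,0.9,4.2,-0.2,60],[-6.7,0.9,4.2,-0.2,60],[-6.7,0.9,4.2,-0.2,60]]]' 70
python3 -c "
from plan import *
plan(478.3,-235,60,1.631)
from k import *
look(10,632.4,-53.6,28,-0.14)
crop('pics/side10.png','pics/s10.png',235,250,315,320,8)"
```

```text
t: 14.35
ee_pos: [479.8, -233.8, 122.7]
tool_rot: [0.485, 0.515, -0.514, -0.485]
ft_force: [0.5, -0.5, -0.1]
opening: 60.1
t 14.35 pos [ 479.8 -233.8  122.7] toolx yaw 1.63 ydir [-0.  0. -1.] F [ 0.5 -0.5 -0.1] open 60.1 q6 -0.65
row [-0.038  2.09   0.052] turn -0.001 dist 62.7
```

View pics/sa10.png

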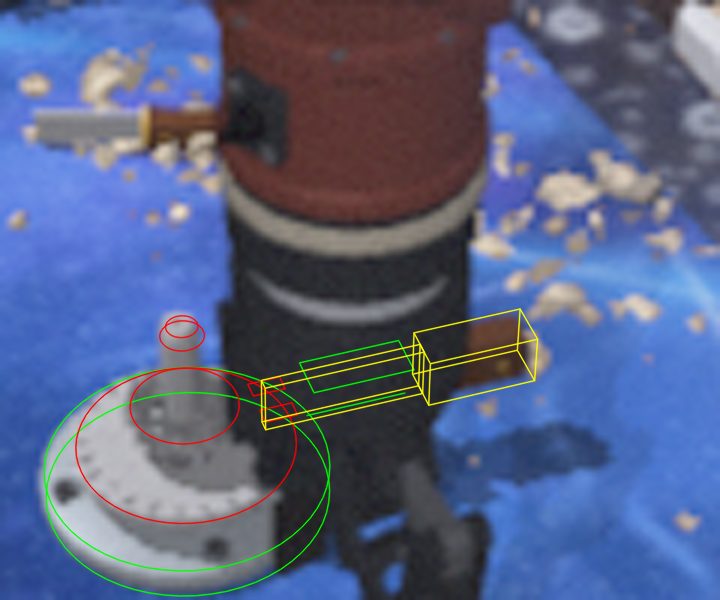

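View pics/ta10.png

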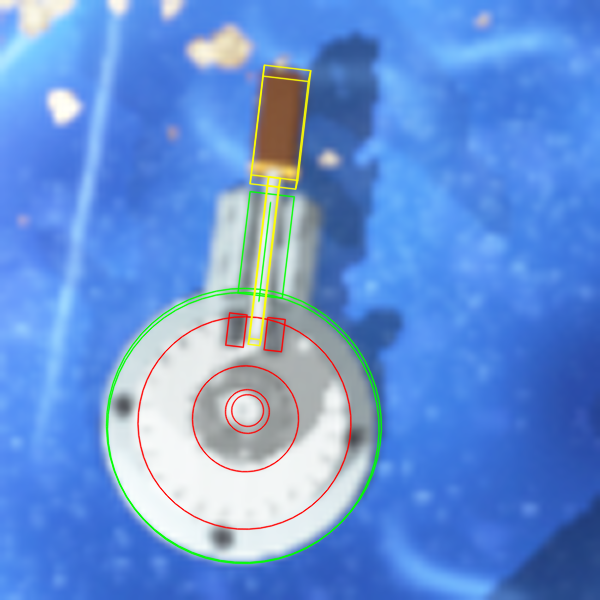

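View pics/s10.png

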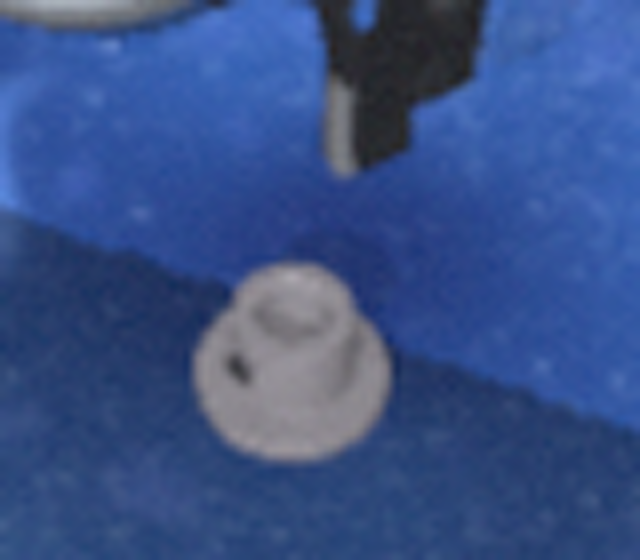

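The key is home, at about (632.5,-53.6) with yaw -0.14. Now the collar.

```bash
python3 -m crank '[[[-0.04,0.8,0.05,0,60],[-0.04,1.8,0.05,0,60],[-0.04,2.8,0.05,0,60],[-0.04,3.4,0.05,0,60],[-0.04,3.6,0.05,0,60],[-0.04,3.72,0.05,0,60],[-0.04,3.72,0.05,0,60],[-0.04,3.72,0.05,0,60]]]' 40
python3 -c "
from plan import *
plan(478.3,-235,11,1.631)
snap('side','pics/side11.png')
crop('pics/side11.png','pics/s11.png',215,230,325,320,7)"
```

```text
t: 15.25
ee_pos: [478.6, -236.4, 12.3]
tool_rot: [0.486, 0.514, -0.514, -0.485]
ft_force: [-0.6, 0.3, 0.7]
opening: 60.1
t 15.25 pos [ 478.6 -236.4   12.3] toolx yaw 1.628 ydir [ 0.001 -0.001 -1.   ] F [-0.6  0.3  0.7] open 60.1 q6 -0.65
row [0.046 0.045 0.006] turn -0.003 dist 1.9
```

View pics/s11.png

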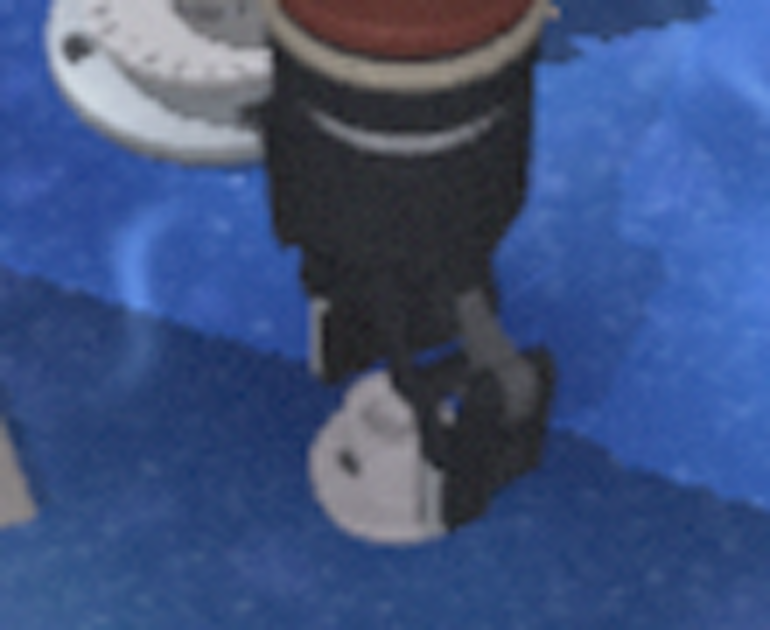

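```bash
python3 -m crank '[[[0.04,0,0,0,45],[0.04,0,0,0,30],[0.04,0,0,0,28],[0.04,0,0,0,28],[0.04,0,0,0,28],[0.04,0,0,0,28],[0.04,0,0,0,28]]]' 60
python3 -c "
from plan import *
plan(478.3,-235,12,1.631)"
```

```text
t: 16.0
ee_pos: [478.1, -235.0, 12.3]
tool_rot: [0.486, 0.514, -0.514, -0.485]
ft_force: [-1.4, 1.3, 7.9]
opening: 31.2
t 16.0 pos [ 478.1 -235.    12.3] toolx yaw 1.628 ydir [ 0.001 -0.001 -1.   ] F [-1.4  1.3  7.9] open 31.2 q6 -0.65
row [-0.001  0.009 -0.007] turn -0.003 dist 0.3
```

```bash
python3 -m crank '[[[0,-0.4,0,0,28],[0,-1.5,0,0,28],[0,-3,0,0,28],[0,-3.8,0,0,28],[0,-3.8,0,0,28],[0,-3.8,0,0,28]]]' 60
python3 -c "
from plan import *
plan(505.9,-35.6,126,1.431)
snap('side','pics/side12.png');snap('top','pics/top12.png')
from ov import *
s=r.get_state()['ee_pos']
L=[l+np.array([0,0,s[2]-12.3]) for l in place(collar(),s[0],s[1],0.057)]
draw('pics/side12.png','pics/s12.png',[(L,(255,0,255))],220,200,340,300,6)"
```

```text
t: 16.6
ee_pos: [477.9, -234.8, 125.9]
tool_rot: [0.486, 0.514, -0.514, -0.485]
ft_force: [0.4, 0.5, -2.4]
opening: 31.6
t 16.6 pos [ 477.9 -234.8  125.9] toolx yaw 1.628 ydir [ 0.001 -0.001 -1.   ] F [ 0.4  0.5 -2.4] open 31.6 q6 -0.65
row [ 6.576 -0.007 -1.314] turn 0.197 dist 201.2
```

View pics/s12.png

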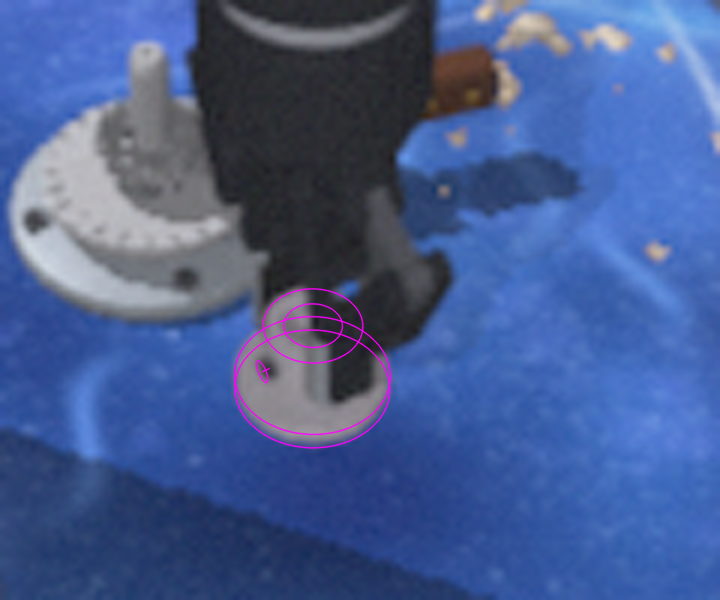

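```bash
python3 -m crank '[[[0.7,0,-0.1,0.02,28],[1.9,0,-0.35,0.06,28],[3.1,0,-0.6,0.1,28],[4.3,0,-0.85,0.15,28],[5.4,0,-1.1,0.2,28],[6.2,0,-1.25,0.2,28],[6.58,0,-1.31,0.2,28],[6.58,0,-1.31,0.2,28],[6.58,0,-1.31,0.2,28],[6.58,0,-1.31,0.2,28]]]' 60
cat > cl.py <<'E'
from plan import *
from ov import *
def go(n):
    plan(505.7,-35.6,100,1.431)
    snap('side',f'pics/side{n}.png');snap('top',f'pics/top{n}.png')
    s=r.get_state();p=s['ee_pos'];R=Ro.from_quat(s['tool_rot']).as_matrix();yaw=np.arctan2(R[1,0],R[0,0])-np.pi/2
    L=[l+np.array([0,0,p[2]-12.3]) for l in place(collar(),p[0],p[1],yaw)]
    S=(505.7,-35.6,-0.14)
    draw(f'pics/side{n}.png',f'pics/s{n}.png',[(L,(255,0,255)),(place(stand(),*S),(0,255,0)),(place(spin(0),*S),(0,0,255))],205,150,305,250,6)
    crop(f'pics/side{n}.png',f'pics/p{n}.png',205,150,305,250,6)
E
python3 -c "
import cl; cl.go(13)"
```

```text
t: 17.7
ee_pos: [505.5, -36.5, 125.1]
tool_rot: [-0.535, -0.463, 0.463, 0.535]
ft_force: [-0.3, -0.0, -1.0]
opening: 31.5
t 17.7 pos [505.5 -36.5 125.1] toolx yaw 1.427 ydir [-0.001 -0.    -1.   ] F [-0.3 -0.  -1. ] open 31.5 q6 -0.07
row [ 0.032  0.837 -0.003] turn -0.004 dist 25.1
```

View pics/s13.png

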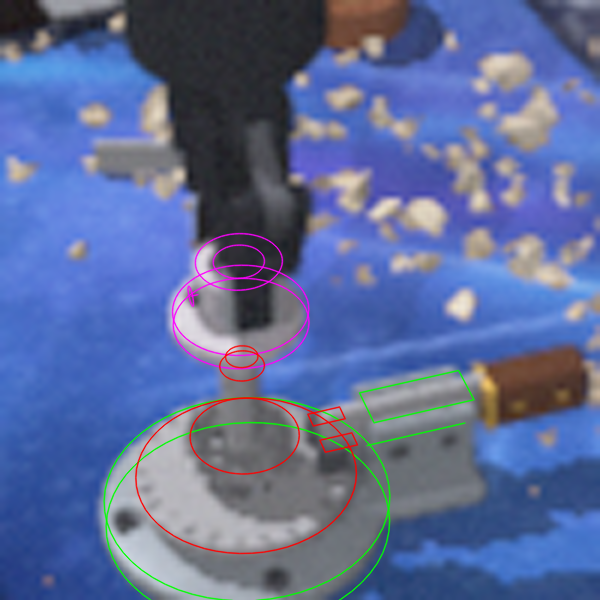

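```bash
python3 -m crank '[[[0.02,0.3,0,0,28],[0.02,0.6,0,0,28],[0.02,0.8,0,0,28],[0.02,0.9,0,0,28],[0.02,0.9,0,0,28]]]' 60
python3 -m crank '[[[0,0.1,0,0,28],[0,0.2,0,0,28],[0,0.2,0,0,28]]]' 60
python3 -c "
import cl; cl.go(14)"
```

```text
t: 18.3
ee_pos: [505.4, -34.8, 97.8]
tool_rot: [-0.534, -0.463, 0.463, 0.535]
ft_force: [-0.2, -0.0, -0.8]
opening: 31.2
t: 18.6
ee_pos: [505.6, -34.8, 92.1]
tool_rot: [-0.534, -0.463, 0.463, 0.534]
ft_force: [-0.1, 0.4, -2.1]
opening: 31.5
t 18.6 pos [505.6 -34.8  92.1] toolx yaw 1.428 ydir [-0.  0. -1.] F [-0.1  0.4 -2.1] open 31.5 q6 -0.07
row [-0.025 -0.262 -0.006] turn -0.003 dist 7.9
```

View pics/s14.png

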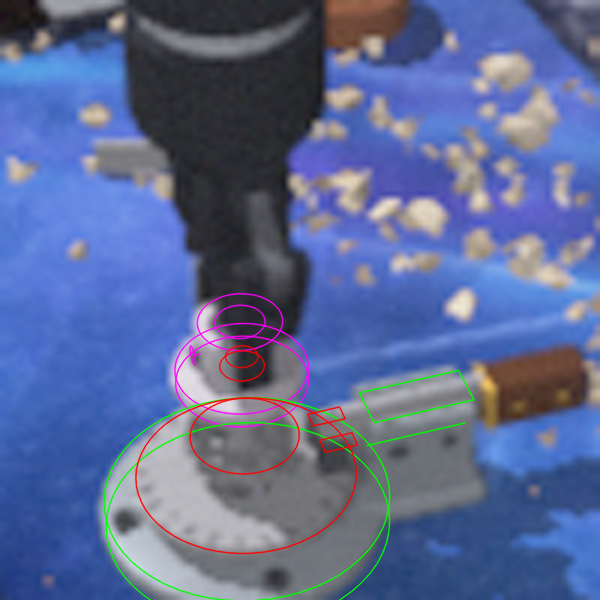

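No contact so far, and the shaft is in the bore. Next the screw section meets the flat.

```bash
python3 -m crank '[[[-0.02,0.1,0,0,28],[-0.02,0.2,0,0,28],[-0.02,0.2,0,0,28]]]' 60
python3 -m crank '[[[0,0.1,0,0,28],[0,0.2,0,0,28],[0,0.2,0,0,28]]]' 60
```

```text
t: 19.0
ee_pos: [505.7, -35.1, 86.0]
tool_rot: [-0.534, -0.463, 0.463, 0.535]
ft_force: [1.5, 4.6, -3.1]
opening: 31.9
t: 19.3
ee_pos: [505.6, -35.2, 80.0]
tool_rot: [-0.534, -0.463, 0.463, 0.535]
ft_force: [1.9, 4.6, -4.4]
opening: 31.3
```

```bash
python3 -m crank '[[[0.02,0.1,0,0,28],[0.02,0.2,0,0,28],[0.02,0.3,0,0,28],[0.02,0.4,0,0,28],[0.02,0.5,0,0,28],[0.02,0.5,0,0,28]]]' 80
python3 -m crank '[[[0,0.1,0,0,28],[0,0.2,0,0,28],[0,0.3,0,0,28],[0,0.3,0,0,28],[0,0.3,0,0,28]]]' 80
python3 -c "
import cl; cl.go(15)"
```

```text
t: 19.9
ee_pos: [505.4, -35.0, 64.9]
tool_rot: [-0.534, -0.463, 0.463, 0.535]
ft_force: [-0.0, 1.0, -2.7]
opening: 31.0
t: 20.4
ee_pos: [506.0, -35.1, 56.6]
tool_rot: [0.535, 0.463, -0.463, -0.534]
ft_force: [-0.8, 1.2, 5.3]
opening: 30.5
t 20.4 pos [506.  -35.1  56.6] toolx yaw 1.428 ydir [ 0. -0. -1.] F [-0.8  1.2  5.3] open 30.5 q6 -0.07
row [-0.02  -1.448  0.005] turn -0.003 dist 43.4
```

View pics/s15.png

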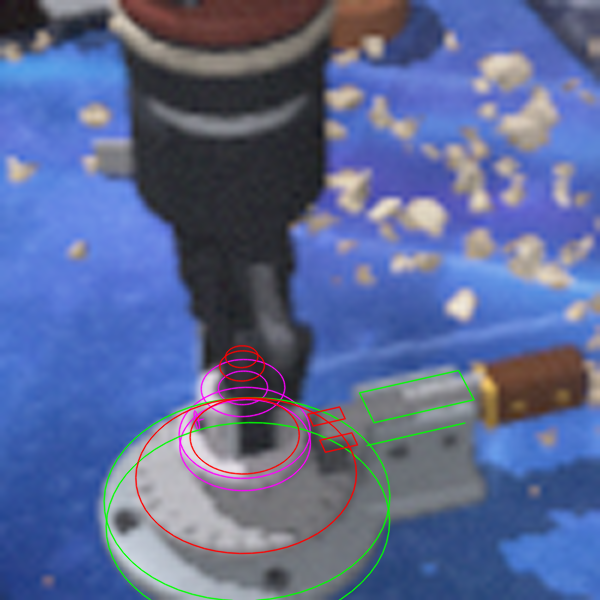

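```bash
python3 -m crank '[[[0,0.04,0,0,28],[0,0.08,0,0,28],[0,0.08,0,0,28]]]' 80
python3 -m crank '[[[0,0.03,0,0,28],[0,0.06,0,0,28],[0,0.06,0,0,28]]]' 80
```

```text
t: 20.8
ee_pos: [506.0, -35.1, 54.4]
tool_rot: [0.535, 0.463, -0.463, -0.534]
ft_force: [-2.2, 1.6, 7.3]
opening: 30.9
t: 21.1
ee_pos: [506.3, -35.1, 54.2]
tool_rot: [0.535, 0.463, -0.463, -0.534]
ft_force: [-9.0, 2.1, 29.6]
opening: 30.9
```

It's at the stop: z stays at 54.2 while the force jumps to about 30 N. I'll ease the push slightly, let it settle and check.

```bash
python3 -m crank '[[[0,-0.02,0,0,28],[0,-0.02,0,0,28],[0,-0.02,0,0,28],[0,-0.02,0,0,28],[0,-0.02,0,0,28]]]' 80
python3 -c "
import cl; cl.go(16)
from k import *
look(17,632.6,-53.6,28,-0.14)
plan(0,0,0,1.43)"
```

```text
t: 21.6
ee_pos: [506.2, -35.1, 54.2]
tool_rot: [0.535, 0.463, -0.463, -0.534]
ft_force: [-6.2, 1.5, 22.6]
opening: 30.8
t 21.6 pos [506.2 -35.1  54.2] toolx yaw 1.428 ydir [ 0.001 -0.001 -1.   ] F [-6.2  1.5 22.6] open 30.8 q6 -0.07
row [-0.02  -1.526  0.011] turn -0.003 dist 45.8
t 21.8 pos [506.2 -35.1  54.2] toolx yaw 1.428 ydir [ 0.001 -0.001 -1.   ] F [-7.   1.1 23.2] open 30.8 q6 -0.07
row [-1.242  1.784 16.871] turn -0.002 dist 510.3
```

View pics/s16.png

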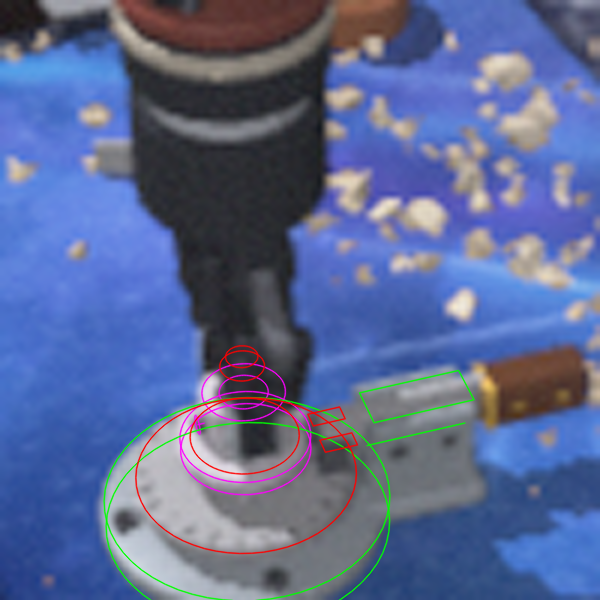

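View pics/sa17.png

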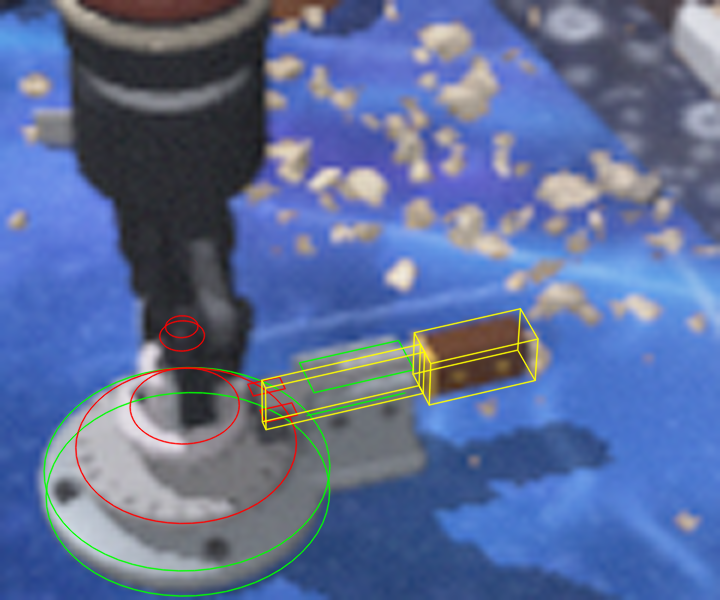

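View pics/top17.png

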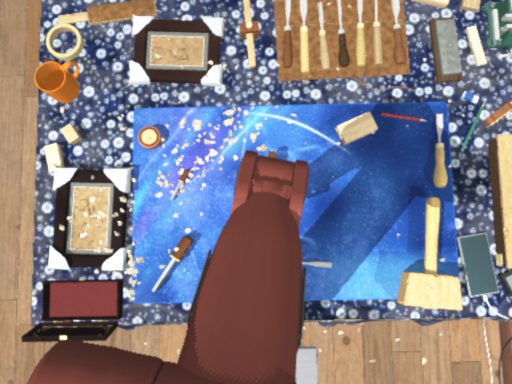

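The key is still home, with its handle at (475,355) in the crop. The collar is pressed onto the stop, and the other objects are where they were. I'm handing in the job.

```bash
python3 -c "
from h import *
print(r.finish_job()); s=r.get_state(); print(s['t'],s['ee_pos'],s['ft_force'],s['opening'])"
```

```text
the job is handed in; nothing more can be done
None
the job is handed in; nothing more can be done
```

I've handed the job in at about 22 s of the 64 s allowed; finishing reported no verdict, so what follows rests on my own checks.

**What I did**
- **Spindle:** I turned it about 0.83 rad to home. The lugs then lined up with the slot in the overlays.
- **Key:** I took the middle-sized one, lowered it into the slot until it touched the floor (13 N) and let go.
- **Collar:** I slid it onto the shaft with its screw over the flat, pressed it down to the stop and kept hold of it.

**What the last checks showed**
- **Key:** It was still home, about 128–129 mm from the spindle's axis and aligned with the slot.
- **Collar:** It was gripped at 80 N under a steady push of about 23 N. The fingers stayed at 54.2 mm at both 22 N and 30 N, so the spring seat is on its stop.
- **Centring:** The measured collar position is within about 1 mm of the spindle's axis.
- **Leave-alone items:** The wax tin and sanding block had not moved. The arm never went low near the chisel or hex key, but it hid the hex key and most of the chisel in the last top view.

**Small disagreements:** Finger openings read about 7% under the true widths. At the end there was a side force of about 7 N, which I took to be the arm flexing under the push. The screw's position over the flat was not seen directly at the end. I infer it from the free descent and the matching angle.

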